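# Hold the set collar on the spindle flat of a revolving book rack

## Robot

A 6-joint arm with a two-finger parallel gripper is mounted at the origin on the work surface. World frame = base frame: x ahead of the robot, y to its left, z up, the work surface at z = 0. Lengths are in m, angles in rad, forces in N, time in s.
With the tool pointing down it reaches from about 0.35 to 0.775 m from the base axis. Payload 7.3 kg.
Tool frame: the origin (TCP) lies at the very end of the fingers, on their centre line; the grasp point (between the pads) lies 19 mm behind it; z points along the fingers, y is the line along which they close (so a half turn about z gives the same grasp; the last joint's range is limited). The gripper opens to 92 mm and grips with 3 to 60 N. Pads are 19 mm wide; open, the fingers measure 130 mm over their backs; the gripper's body (75 mm by 190 mm) begins 47 mm behind the grasp point.
Start: joints at [-1.263, 0.342, 1.524, -0, 1.275, -0.146], TCP at [0.23, -0.472, 0.227] pointing down, gripper open.
Joint ranges: [-2.53, 2.53], [-0.77, 2.02], [0.04, 2.7], [-1, 4.14], [0.28, 2.66], [-3.11, 3.11]. Speed limits (rad/s): [2.57, 2.57, 3.14, 3.14, 3.14, 3.14].

## Interface

Orientations are given as a unit quaternion [w, x, y, z].
In Python, from rig import bot, eyes gives the robot as it stands. The module is installed in compiled form; this text tells all that it offers.
- The arm moves only by the tool send_rows, never from a script. Its argument "steps" is a list of rows, each a list of 3 entries, a list of its own where there are three numbers: the finger opening in mm, from 0 to 91.8, then the shift along the tool's x, y, z in mm, then the turn about the tool's z in units of 8 degrees (1.0 is 8 degrees). In form: [[fingers, [x, y, z], roll], ...]. A call has 1 to 12 rows; each row shifts and turns the commanded pose from where the row before left it, along the tool's axes as they then stand; what a row does not reach is not made up. A row lasts 1/8 s, in which the tool goes at most 62.5 mm and 10.7 degrees, less where a joint would pass 70% of its speed; a pose out of reach is approached as far as the arm can. A call is refused whole if a number of a shift passes 62.5 or a number of a turn 1, either way. A call with a gripper value outside its range is refused whole. The fingers move at their own pace and stop on an object; "force" is the grip in N (left out, the last holds). Time passes only in rows, so rows that do not move let the fingers close. It gives the time, the measured TCP pose, the force, the opening and the grip force at its end, in the units of the state.
- bot.get_obs(): the state, without advancing time (a new reading comes with each control period).
- eyes.get_image(name): name is "scene" or "top" or "wrist"; returns the picture (400x640x3 uint8, blue, green, red); there is no depth.
- eyes.camera_info(name): a dict with "K" (3x3 intrinsics, pixels), "R" (3x3) and "t" (3): a world point X has camera coordinates R X + t; the wrist camera has in their place "T_tool_cam" (4x4, takes a point from camera to tool coordinates, whose origin is the TCP and whose axes are the flange's). Camera axes: x right, y down, z forward; pixel columns grow to the right and rows downward; lengths in m; the calibration is good to about 2 mm. A picture is of the moment at which its call begins: read the wrist's pose just before it. camera_info takes no time and is no camera call.
- bot.close_job(): hands the job in; it is judged then, once.
The state is a dict: "clock": time; "joints": joint angles; "joint_vel": joint speeds; "effort": joint torques, N m; "tool_pos": TCP position; "eef_rot": TCP orientation; "force": force on the tool from outside, world axes, zero at the start; "torque": the same for the moment, N m; "width": finger opening in m; "finger_force": force on a finger pad.
Only numpy, scipy, OpenCV 4.12 (cv2) and the standard library are available. Lean on these libraries where they do the work, as an engineer would, in place of code of your own. Each camera call takes 0.05 s, during which the arm holds its last target. There are 200 camera calls.

## Task

The book rack's tower is off so that its set collar (the steel ring with the screw standing out of its side) can go back on the spindle. Pinch the bare spindle in the fingers, find its milled flat by feel and, with a finger lying on the flat, turn the spindle until the flat faces the hex-key slot in the bearing housing; then slip the collar over the spindle with its screw on the flat and lying in the slot, right down onto the bearing. Finish still gripping the collar and pressing it lightly down there, so that the screw can be tightened; leave the spacer, hex key, books and tub where they are.

Things in the scene. Friction and masses are not known exactly. Their poses are not given: they have to be found in the camera images.
- hub: the rack's fixed base; origin under its centre on the table, x towards the hex-key slot. Black steel disc 240 mm across, 10 mm thick; on it a flange 110 mm across up to 18 mm above the table (four bolt heads to 23 mm), and on that a round aluminium bearing housing, 78 mm across, rim 43.5 mm above the table, the spindle standing up from its middle
- seat (a point): centre of the bearing's inner ring (steel, 39 mm across), the face on which the collar comes to sit, 33.5 mm above the table. z is up; x points from the spindle axis to the slot. It lies in a recess in the housing's top, 60 mm across; the recess wall is 9 mm thick, its rim 10 mm above this point, its floor 1.5 mm below
- slot (a point): middle of the hex-key slot, the only gap in the recess wall: 34.5 mm from the spindle axis along x of seat and 7 mm above it; the slot is open at the top, 19 mm wide at the inside and 24 mm at the outside of the wall
- spindle (a joint): turning angle (rad) of the upright steel spindle, anticlockwise seen from above, from the slot to where its flat faces: 0 (or 6.28, a full turn) = the flat faces the slot. It turns without stops against slight bearing drag (0.04 N m), carries the bearing's inner ring with it and stays where it is left. It starts anywhere from 0.7 to 5.58
- spindle_top (a point): centre of the spindle's top end, 54 mm above seat (44 mm above the housing rim). The spindle is 24 mm in diameter with a 2 mm chamfer at the top; x points out of its flat
- flat: the flat milled along the spindle's whole free length, 18 mm wide, 8 mm from the axis: the spindle measures 20 mm across flat and back but 24 mm across its round, and two finger pads that close across the flat pull the spindle square to them. Origin 6 mm from the axis, 25.5 mm above seat; x points out of the flat
- race: the bearing's inner ring, which turns with the spindle; origin at the centre of its upper face, on which the collar sits (same point as seat)
- collar_mid (a point): centre of the set collar, half-way up: a dark steel ring 50 mm outside, 26.5 mm bore, 28 mm tall, about 0.3 kg, lying on the table right way up; x along its screw, z up. When it is home, this point is 14 mm above seat and the upper 18 mm of the collar stand above the housing rim
- screw_end (a point): outer end of the collar's set screw, 35 mm from the collar's axis along its +x and 7 mm above its underside. The screw, 10 mm thick, lies level: it stands 10 mm out of the collar's side and 3.7 mm into the bore (to 9.5 mm from the axis), so the collar goes over the spindle only with the screw on the flat
- collar: the set collar itself; origin at the centre of its underside, x along the screw, z up
- spacer_mid (a point): centre, half-way up, of a plain spacer ring, 50 mm outside, 27 mm bore, 16 mm tall, no screw; not needed. It and the collar lie on the robot's right, one nearer and one farther, either way round
- hexkey: L-shaped hex key, 90 mm by 26 mm, 6 mm thick, lying on the table; leave alone
- paperbacks: two stacked paperbacks, 108 x 176 mm, 47 mm high, origin at the centre of the underside; leave alone
- tub: small open tub, 110 mm across, 75 mm high, origin at the centre of its underside; leave alone

How it is judged:
By the outcome, as a careful person would: the job done as asked, in the order asked, and still so for the second after the job is handed in, while the arm keeps its last pose, push and grip.
It also fails if it takes over 72 s, if anything falls off the work surface, if the arm or the gripper's body presses on something with over 40 N, if the wrist force passes 120 N, or if a joint passes its speed limit or range.

## Working session

There is one attempt and no reset: what is moved stays moved. The work goes in short steps, Python scripts to look and compute and a tool call to move; the robot and the scene stay as the last step left them, time stands still between calls to the robot, and variables do not carry over. Pictures are saved under pics/ and viewed, at most 10 in all, crops included, and the job is handed in when it is done.

Besides the shell and the picture viewer there is one more tool, called after "Call:" in YAML: its name, and indented under it one key for each argument. send_rows: Moves the arm, as the interface text tells. Its arguments: {"type":"object","properties":{"steps":{"type":"array","items":{"type":"array"}},"force":{"type":"number"}},"required":["steps"]}

```bash
mkdir -p pics; python3 - <<'E'
from rig import bot, eyes
import cv2, numpy as np
np.set_printoptions(precision=4,suppress=True)
print(bot.get_obs())
for n in ("scene","top","wrist"):
    print(n,eyes.camera_info(n))
for n in ("scene","top"):
    cv2.imwrite(f"pics/{n}0.png",eyes.get_image(n))
E
```

```text
{'clock': 0.0, 'joints': array([-1.263 ,  0.3427,  1.525 , -0.    ,  1.2754, -0.146 ]), 'joint_vel': array([-0.0003, -0.0003,  0.0009, -0.0017, -0.001 , -0.0001]), 'effort': array([  0.0001, -43.1238, -24.4223,   0.0717,   0.0558,  -0.0001]), 'tool_pos': array([ 0.23  , -0.4715,  0.226 ]), 'eef_rot': array([-0.0008,  0.9744,  0.2249, -0.0001]), 'force': array([0.4391, 0.2931, 0.2471]), 'torque': array([-0.0321, -0.014 , -0.0126]), 'finger_force': 0.0, 'width': 0.09164638004455512}
scene {'K': array([[371.1784,   0.    , 318.0161],
       [  0.    , 371.1784, 198.7609],
       [  0.    ,   0.    ,   1.    ]]), 'R': array([[ 0.4704,  0.8823,  0.0148],
       [ 0.6162, -0.3164, -0.7213],
       [-0.6317,  0.3484, -0.6925]]), 't': array([-0.2766, -0.2593,  1.3872])}
top {'K': array([[503.9912,   0.    , 321.1933],
       [  0.    , 503.9912, 202.6373],
       [  0.    ,   0.    ,   1.    ]]), 'R': array([[-0.03  , -0.9995, -0.003 ],
       [-0.9947,  0.0301, -0.0979],
       [ 0.0979,  0.0001, -0.9952]]), 't': array([0.06  , 0.549 , 1.3465])}
wrist {'K': array([[290.4198,   0.    , 315.1166],
       [  0.    , 290.4198, 195.2816],
       [  0.    ,   0.    ,   1.    ]]), 'T_tool_cam': array([[-0.0001, -0.9624, -0.2717,  0.0732],
       [ 1.    , -0.0001,  0.    ,  0.0006],
       [-0.0001, -0.2717,  0.9624, -0.1587],
       [ 0.    ,  0.    ,  0.    ,  1.    ]])}
```

View pics/top0.png

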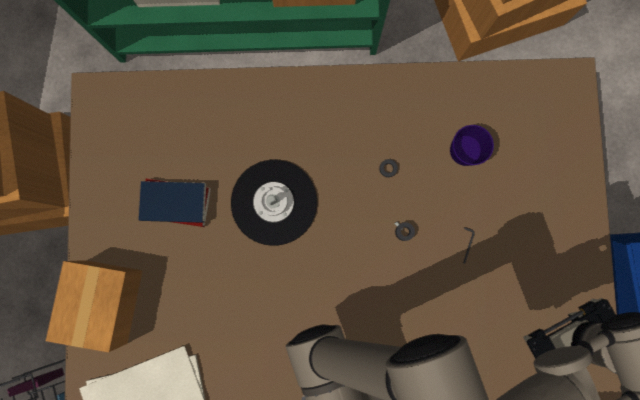

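View pics/scene0.png

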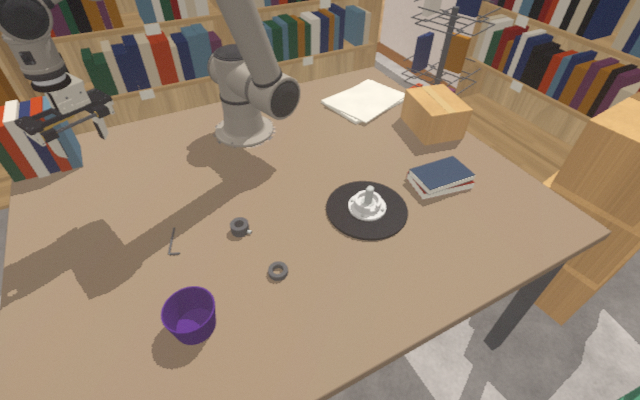

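The top view shows the hub at (274,202), the collar with its screw at (405,231), the spacer at (389,168), the hex key at (468,245) and the tub at (472,145). The scene view agrees: collar (240,227), spacer (278,271). Next I'll zoom in and compute positions.

```bash
cat > h.py <<'E'
from rig import bot, eyes
import cv2, numpy as np
from scipy.spatial.transform import Rotation as Ro
np.set_printoptions(precision=4,suppress=True)
def cam(name,o=None):
    i=eyes.camera_info(name); K=i["K"]
    if name=="wrist":
        o=o or bot.get_obs(); q=o["eef_rot"]
        T=np.eye(4);T[:3,:3]=Ro.from_quat(q[[1,2,3,0]]).as_matrix();T[:3,3]=o["tool_pos"]
        T=T@i["T_tool_cam"]; R=T[:3,:3].T; return K,R,-R@T[:3,3]
    return K,i["R"],i["t"]
def ray(c,uv,z):
    K,R,t=c; C=-R.T@t; d=R.T@np.linalg.solve(K,[uv[0],uv[1],1.]); return C+d*(z-C[2])/d[2]
def proj(c,X):
    K,R,t=c; p=K@(R@np.asarray(X)+t); return p[:2]/p[2]
def tri(cs,uvs):
    A=np.zeros((3,3));b=np.zeros(3)
    for c,uv in zip(cs,uvs):
        K,R,t=c;C=-R.T@t;d=R.T@np.linalg.solve(K,[*uv,1.]);d/=np.linalg.norm(d);P=np.eye(3)-np.outer(d,d);A+=P;b+=P@C
    return np.linalg.solve(A,b)
E
python3 - <<'E'
from h import *
t=cv2.imread("pics/top0.png"); s=cv2.imread("pics/scene0.png")
a=cv2.resize(t[172:232,244:304],(400,400),interpolation=cv2.INTER_CUBIC)
b=cv2.resize(s[175:235,337:397],(400,400),interpolation=cv2.INTER_CUBIC)
c=cv2.resize(t[210:250,385:425],(200,200),interpolation=cv2.INTER_CUBIC)
d=np.zeros((600,800,3),np.uint8); d[:400,:400]=a;d[:400,400:]=b;d[400:,:200]=c
cv2.imwrite("pics/crop0.png",d)
C=cam("top")
for uv,z in (((274.5,202),.01),((274,201),.0435),((405,231),.028),((396,224),.007),((389,168),.016)): print(uv,ray(C,uv,z))
E
```

```text
(274.5, 202) [0.5579 0.1722 0.01  ]
(274, 201) [0.5572 0.1704 0.0435]
(405, 231) [ 0.4665 -0.181   0.028 ]
(396, 224) [ 0.4873 -0.1606  0.007 ]
(389, 168) [ 0.6422 -0.1468  0.016 ]
```

View pics/crop0.png

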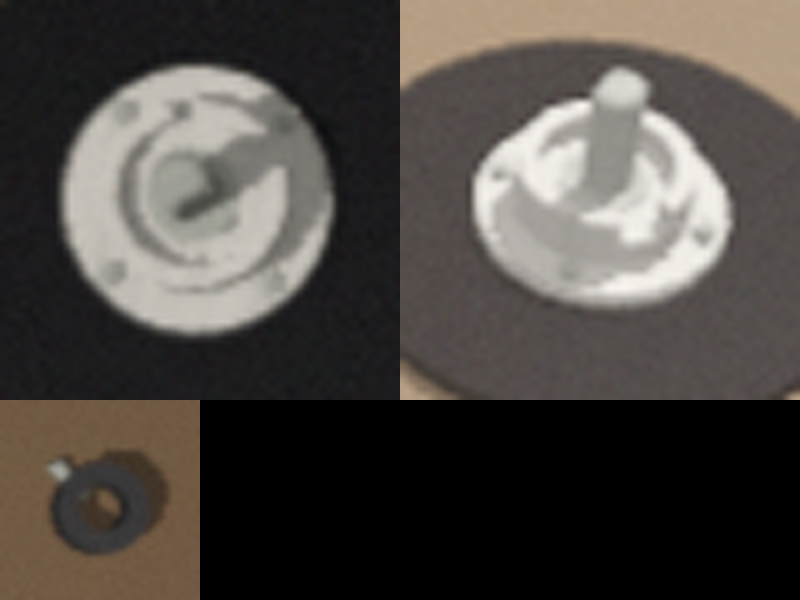

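The crop shows the hub face, with the spindle leaning out of its centre. The collar's screw points up-left, at crop (60,468), roughly world (+x,+y). In the scene crop the slot may be near (640,230). I'll go above the hub with the wrist camera to check.

Call:
send_rows:
  steps:
    - [91.8,[48,-36,0],0]
    - [91.8,[48,-36,0],0]
    - [91.8,[48,-36,0],0]
    - [91.8,[48,-36,0],0]
    - [91.8,[48,-36,0],0]
    - [91.8,[48,-36,0],0]
    - [91.8,[48,-36,0],0]
    - [91.8,[48,-36,0],0]
    - [91.8,[48,-36,0],0]
    - [91.8,[48,-36,0],0]
    - [91.8,[48,-36,0],0]
    - [91.8,[48,-36,0],0]

```text
clock: 1.6
tool_pos: [0.559, 0.1708, 0.2263]
eef_rot: [0.0, 0.974, 0.225, -0.0]
force: [1.3, -0.4, 0.1]
width: 0.0919
finger_force: 0.0
```

Call:
send_rows:
  steps:
    - [91.8,[0,0,0],0]
    - [91.8,[0,0,0],0]

```text
clock: 1.85
tool_pos: [0.5579, 0.1687, 0.226]
eef_rot: [0.0, 0.974, 0.225, -0.001]
force: [-0.4, -0.6, -0.8]
width: 0.0918
finger_force: 0.0
```

```bash
python3 - <<'E'
from h import *
o=bot.get_obs(); im=eyes.get_image("wrist"); cv2.imwrite("pics/w1.png",im)
c=cam("wrist",o); print(o["clock"],o["joints"],o["tool_pos"],o["eef_rot"]); np.save("w1o.npy",o,allow_pickle=True)
print(proj(c,[.557,.171,.0435]),proj(c,[.557,.171,.0875]))
E
```

```text
1.85 [ 0.1624  0.4506  1.3577 -0.0006  1.3351  1.2789] [0.5579 0.1687 0.226 ] [ 0.0002  0.9743  0.2253 -0.0009]
[312.4969 176.2735] [312.138  185.0717]
```

View pics/w1.png

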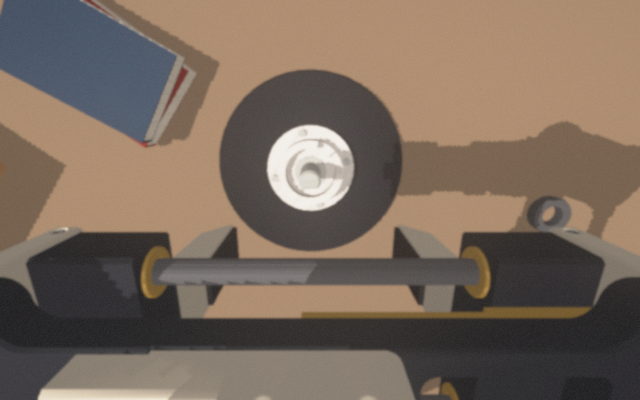

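The wrist view shows the hub disc centred at about (311,160) and the spindle top at (311,180). The detail is too small, so I'll go down and look closer.

Call:
send_rows:
  steps:
    - [91.8,[0,0,50],0]
    - [91.8,[0,0,50],0]
    - [91.8,[0,0,0],0]
    - [91.8,[0,0,0],0]

```text
clock: 2.4
tool_pos: [0.5596, 0.1683, 0.1289]
eef_rot: [0.0, 0.975, 0.224, 0.001]
force: [-0.3, 0.6, 0.6]
width: 0.0916
finger_force: 0.0
```

```bash
python3 - <<'E'
from h import *
o=bot.get_obs(); im=eyes.get_image("wrist"); cv2.imwrite("pics/w2.png",im)
c=cam("wrist",o); print(o["clock"],o["tool_pos"],o["eef_rot"])
# hub disc from w1 (dark mask)
o1=np.load("w1o.npy",allow_pickle=True).item(); c1=cam("wrist",o1); i1=cv2.imread("pics/w1.png")
m=((i1.max(2)<75)).astype(np.uint8)*255; m[235:]=0; m[:, :200]=0; m[:,420:]=0
cs,_=cv2.findContours(m,cv2.RETR_EXTERNAL,cv2.CHAIN_APPROX_NONE); k=max(cs,key=cv2.contourArea); e=cv2.fitEllipse(k); print("disc",e)
# bright flange
m=((i1.min(2)>150)).astype(np.uint8)*255; m[:110]=0;m[225:]=0; m[:,:250]=0;m[:,370:]=0
cs,_=cv2.findContours(m,cv2.RETR_EXTERNAL,cv2.CHAIN_APPROX_NONE); k=cv2.convexHull(max(cs,key=cv2.contourArea)); e=cv2.fitEllipse(k); print("flange",e, ray(c1,e[0],.018))
P=cv2.resize(im[60:260,210:410],(600,600),interpolation=cv2.INTER_CUBIC); cv2.imwrite("pics/w2c.png",P)
for p in [(.558,.172,.0435),(.558,.172,.0875)]: print(proj(c,p))
E
```

```text
2.4 [0.5596 0.1683 0.1289] [0.0002 0.9745 0.2244 0.0014]
disc ((384.1295166015625, 171.4302215576172), (27.215524673461914, 110.55940246582031), 10.442716598510742)
flange ((309.9059143066406, 167.3954315185547), (85.72843170166016, 86.10363006591797), 142.06581115722656) [0.5609 0.1768 0.018 ]
[309.6676 200.0201]
[308.643  217.1528]
```

View pics/w2c.png

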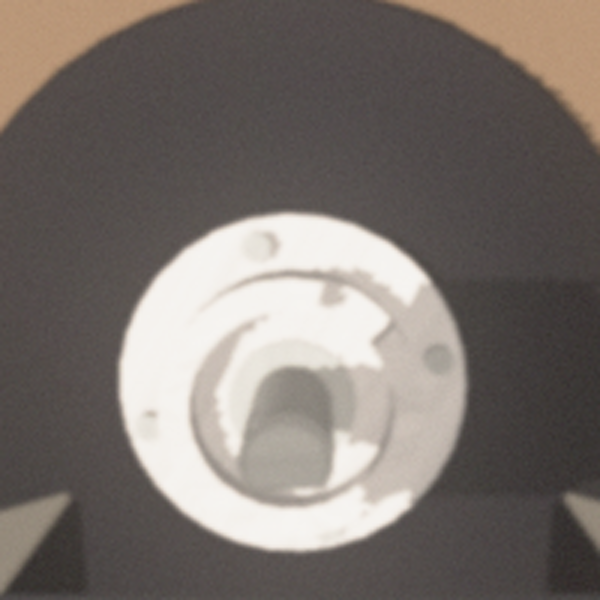

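The close crop shows the flange centred at about (293,382), the recess crescent on the left and the race around (293,398). It's overexposed, so I'll stretch the contrast to find the slot.

```bash
python3 - <<'E'
from h import *
w=cv2.imread("pics/w2.png"); s=cv2.imread("pics/scene0.png")
def st(i,g): 
    x=i.astype(float)/255; return (255*np.clip((x-.35)/.65,0,1)**g).astype(np.uint8)
w=st(w,4); s=st(s,4)
a=cv2.resize(w[120:250,245:375],(400,400),interpolation=cv2.INTER_CUBIC)
b=cv2.resize(s[180:225,345:390],(400,400),interpolation=cv2.INTER_CUBIC)
cv2.imwrite("pics/st.png",np.hstack([a,b]))
c=cam("scene"); print(ray(c,(373,209.5),.0435),ray(c,(373,209.5),.018))
E
```

```text
[0.6044 0.1639 0.0435] [0.5849 0.1807 0.018 ]
```

View pics/st.png

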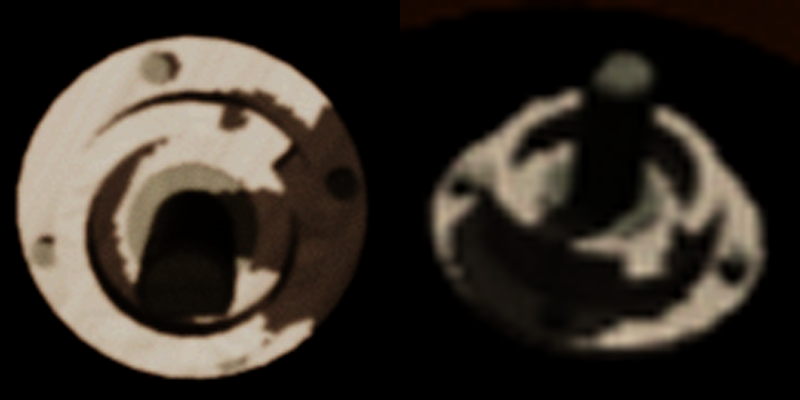

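In the stretched crop the slot is at the upper right. Its left cheek is near (223,110) with a dark patch at (235,115), and its right cheek corner is near (290,155)/(275,182). The scene crop agrees, with floor light through the gap near (650,265). Now the numbers.

```bash
python3 - <<'E'
from h import *
import types
o={"tool_pos":np.array([0.5596,0.1683,0.1289]),"eef_rot":np.array([0.0002,0.9745,0.2244,0.0014])}
c=cam("wrist",o); w=cv2.imread("pics/w2.png")
g=w.min(2); m=((g>95)).astype(np.uint8)*255; m[:125]=0;m[245:]=0;m[:,:245]=0;m[:,370:]=0
cs,_=cv2.findContours(m,cv2.RETR_EXTERNAL,cv2.CHAIN_APPROX_NONE); k=cv2.convexHull(max(cs,key=cv2.contourArea)); e=cv2.fitEllipse(k); F=ray(c,e[0],.018); print("flange",e,F)
# ground ring: fit circle on plane
P=np.array([ray(c,p[0],.018)[:2] for p in k]); A=np.c_[2*P,np.ones(len(P))]; s=np.linalg.lstsq(A,(P**2).sum(1),rcond=None)[0]; print("circle",s[:2],np.sqrt(s[2]+s[0]**2+s[1]**2))
ctr=s[:2]
for uv in [(222,108),(224,128),(290,155),(275,182),(258,135)]:
    X=ray(c,(245+uv[0]*.325,120+uv[1]*.325),.0435)[:2]-ctr
    Y=ray(c,(245+uv[0]*.325,120+uv[1]*.325),.034)[:2]-ctr
    print(uv,np.hypot(*X)*1e3,np.degrees(np.arctan2(X[1],X[0])),np.hypot(*Y)*1e3,np.degrees(np.arctan2(Y[1],Y[0])))
# spindle via top0 px etc
C=cam("scene"); Ct=cam("top")
print("spindle top in crop -> scene", ray(C,(345+(625-400)*.1125,180+72*.1125),.0875))
print("spindle top wrist", ray(c,(245+188*.325,120+290*.325),.0875))
x=np.array([1-2*(o["eef_rot"][2]**2+o["eef_rot"][3]**2),2*(o["eef_rot"][1]*o["eef_rot"][2])]);print("tool yaw",np.degrees(np.arctan2(x[1],x[0])))
E
```

```text
flange ((306.81951904296875, 186.86715698242188), (114.88983917236328, 117.30323028564453), 99.54773712158203) [0.5616 0.1773 0.018 ]
circle [0.5588 0.1759] 0.056485898230338845
(222, 108) 38.20309001343235 11.351736469619858 36.9753217075602 10.733153267871296
(224, 128) 33.08020153779594 8.014481949597906 31.68378375094553 7.007899607248475
(290, 155) 37.217258983089735 -24.025700486715213 36.73059309780755 -26.9872602240046
(275, 182) 29.39735111175859 -30.41262068726343 28.857918776344324 -34.59877181837226
(258, 135) 35.418285012825166 -7.570416644758825 34.379297632570314 -9.667855811510481
spindle top in crop -> scene [0.5653 0.1752 0.0875]
spindle top wrist [0.5592 0.1747 0.0875]
tool yaw 25.93536183870099
```

Hub axis is about (0.560, 0.175) and the slot points to about −8° in yaw. Going down and taking a first pinch.

Call:
send_rows:
  steps:
    - [91.8,[3,-6,0],0]
    - [70,[0,0,26],0]
    - [50,[0,0,26],0]
    - [40,[0,0,26],0]
    - [35,[0,0,0],0]
    - [0,[0,0,0],0]
    - [0,[0,0,0],0]
    - [0,[0,0,0],0]
    - [0,[0,0,0],0]
    - [0,[0,0,0],0]
  force: 15

```text
clock: 3.7
tool_pos: [0.5589, 0.1761, 0.0495]
eef_rot: [-0.0, 0.974, 0.225, 0.001]
force: [-1.7, 3.2, 6.9]
width: 0.0237
finger_force: 15.0
```

Call:
send_rows:
  steps:
    - [34,[0,0,0],0]
    - [34,[0,0,0],-1]
    - [34,[0,0,0],-1]
    - [34,[0,0,0],-1]
    - [0,[0,0,0],0]
    - [0,[0,0,0],0]
    - [0,[0,0,0],0]
    - [0,[0,0,0],0]

```text
clock: 4.7
tool_pos: [0.5584, 0.1754, 0.0485]
eef_rot: [0.0, 0.906, 0.422, -0.0]
force: [0.4, -0.3, -2.5]
width: 0.0235
finger_force: 15.0
```

Call:
send_rows:
  steps:
    - [34,[0,0,0],0]
    - [34,[0,0,0],-1]
    - [34,[0,0,0],-1]
    - [34,[0,0,0],-1]
    - [0,[0,0,0],0]
    - [0,[0,0,0],0]
    - [0,[0,0,0],0]
    - [0,[0,0,0],0]

```text
clock: 5.7
tool_pos: [0.5589, 0.1756, 0.0489]
eef_rot: [0.0, 0.799, 0.601, 0.0]
force: [1.6, -0.2, 0.1]
width: 0.0233
finger_force: 15.0
```

Call:
send_rows:
  steps:
    - [34,[0,0,0],0]
    - [34,[0,0,0],-1]
    - [34,[0,0,0],-1]
    - [34,[0,0,0],-1]
    - [0,[0,0,0],0]
    - [0,[0,0,0],0]
    - [0,[0,0,0],0]
    - [0,[0,0,0],0]

```text
clock: 6.7
tool_pos: [0.5598, 0.1758, 0.0487]
eef_rot: [0.001, 0.657, 0.754, 0.001]
force: [5.0, 1.3, -4.1]
width: 0.0223
finger_force: 15.0
```

Call:
send_rows:
  steps:
    - [34,[0,0,0],0]
    - [34,[0,0,0],-1]
    - [34,[0,0,0],-1]
    - [0,[0,0,0],0]
    - [0,[0,0,0],0]
    - [0,[0,0,0],0]
    - [0,[0,0,0],0]
    - [0,[0,0,0],0]

```text
clock: 7.7
tool_pos: [0.5606, 0.1765, 0.0488]
eef_rot: [0.001, 0.546, 0.838, 0.002]
force: [8.1, 4.8, -4.4]
width: 0.0203
finger_force: 15.0
```

```bash
python3 - <<'E'
from h import *
o=bot.get_obs(); print(o["joints"],o["width"],o["force"],o["torque"]); cv2.imwrite("pics/s2.png",eyes.get_image("scene"))
E
```

```text
[ 0.1743  0.6405  1.5627  0.001   0.9336 -0.2415] 0.020295365701150685 [ 8.1151  4.7554 -4.3912] [ 0.6479 -1.1809 -0.0101]
```

Width 20.3 means the pads are square on the flat. The tool was pushed about 2 mm towards +23.8°, so the flat faces about 204°. To face the slot at −8° it needs about +148°, which is 18.5 units of negative roll.

Call:
send_rows:
  steps:
    - [0,[0,0,0],0]
    - [0,[0,0,0],-1]
    - [0,[0,0,0],-1]
    - [0,[0,0,0],-1]
    - [0,[0,0,0],-1]
    - [0,[0,0,0],-1]
    - [0,[0,0,0],-1]
    - [0,[0,0,0],-1]
    - [0,[0,0,0],-1]
    - [0,[0,0,0],-1]
    - [0,[0,0,0],0]
  force: 22

```text
clock: 9.12
tool_pos: [0.5591, 0.1778, 0.0488]
eef_rot: [0.001, -0.051, 0.999, 0.001]
force: [2.6, 9.3, -1.9]
width: 0.0201
finger_force: 22.0
```

Call:
send_rows:
  steps:
    - [0,[0,0,0],-1]
    - [0,[0,0,0],-1]
    - [0,[0,0,0],-1]
    - [0,[0,0,0],-1]
    - [0,[0,0,0],-1]
    - [0,[0,0,0],-1]
    - [0,[0,0,0],-1]
    - [0,[0,0,0],-1]
    - [0,[0,0,0],-1]
    - [0,[0,0,0],-0.5]
    - [0,[0,0,0],0]

```text
clock: 10.5
tool_pos: [0.5574, 0.1767, 0.0488]
eef_rot: [-0.0, -0.655, 0.756, 0.001]
force: [-3.0, 5.0, 2.8]
width: 0.0204
finger_force: 22.0
```

```bash
python3 - <<'E'
from h import *
o=bot.get_obs(); q=o["eef_rot"]; print(o["clock"],o["joints"],o["width"],o["force"],o["torque"],o["tool_pos"],"yaw",np.degrees(2*np.arctan2(q[2],q[1])))
E
```

```text
10.5 [ 0.1751  0.6391  1.5657  0.0018  0.9386 -2.8253] 0.02039161166501756 [-3.0347  4.9505  2.7677] [0.8443 0.4367 0.057 ] [0.5574 0.1767 0.0488] yaw 261.8530587230523
```

Turned. I'll release, rise, and check the flat and slot with the camera.

Call:
send_rows:
  steps:
    - [40,[0,0,0],0]
    - [50,[0,0,0],0]
    - [60,[0,0,-30],0]
    - [80,[0,0,-30],0]
    - [91.8,[0,0,-20],0]
    - [91.8,[0,0,0],0]
    - [91.8,[0,0,0],0]

```text
clock: 11.38
tool_pos: [0.5581, 0.1754, 0.1277]
eef_rot: [-0.001, -0.656, 0.755, 0.0]
force: [-0.9, 0.9, -1.2]
width: 0.0857
finger_force: 0.0
```

```bash
python3 - <<'E'
from h import *
o=bot.get_obs(); im=eyes.get_image("wrist"); cv2.imwrite("pics/w3.png",im); np.save("w3o.npy",o,allow_pickle=True)
c=cam("wrist",o); print(o["clock"],o["tool_pos"])
P=proj(c,[.559,.176,.06]); u,v=int(P[0]-65),int(P[1]-65); print(u,v)
x=np.clip((im.astype(float)/255-.2)/.8,0,1)**2.5
a=cv2.resize((255*x).astype(np.uint8)[v:v+130,u:u+130],(580,580),interpolation=cv2.INTER_CUBIC); s=580/130
for ang in (-26,-8,10):
    for r in (26,34,42):
        p=proj(c,[.559+r*1e-3*np.cos(np.radians(ang)),.176+r*1e-3*np.sin(np.radians(ang)),.0435]); cv2.circle(a,(int((p[0]-u)*s),int((p[1]-v)*s)),3,(0,0,255),-1)
cv2.imwrite("pics/w3c.png",a)
E
```

```text
11.375 [0.5581 0.1754 0.1277]
249 142
```

View pics/w3c.png

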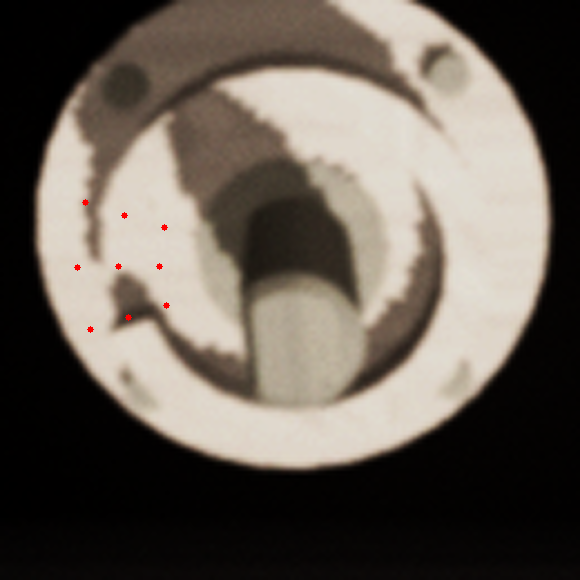

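The crop shows the flat as the straight left edge of the spindle top, x≈255, y 290–390. It faces left towards the slot, whose lower cheek runs (158,315)–(115,325) and agrees with the +10° dots. I'll compute angles relative to the centres in this image.

```bash
python3 - <<'E'
from h import *
o=np.load("w3o.npy",allow_pickle=True).item(); c=cam("wrist",o); im=cv2.imread("pics/w3.png"); s=580/130;u0,v0=249,142
px=lambda p:(u0+p[0]/s,v0+p[1]/s)
def circ(P):
    P=np.array(P); A=np.c_[2*P,np.ones(len(P))]; q=np.linalg.lstsq(A,(P**2).sum(1),rcond=None)[0]; return q[:2],np.sqrt(q[2]+q[:2]@q[:2])
m=(im.min(2)>95).astype(np.uint8)*255; m[:v0-10]=0;m[v0+110:]=0;m[:,:u0]=0;m[:,u0+130:]=0
cs,_=cv2.findContours(m,cv2.RETR_EXTERNAL,cv2.CHAIN_APPROX_NONE);k=cv2.convexHull(max(cs,key=cv2.contourArea))
ce,r=circ([ray(c,p[0],.018)[:2] for p in k]);print("flange",ce,r)
rim,r=circ([ray(c,px(p),.0435)[:2] for p in [(443,265),(438,215),(415,170),(205,362),(165,325),(240,392)]]);print("recess rim",rim,r)
for C in (ce,rim,np.array([.559,.176])):
  for p in [(158,312),(116,327),(100,258),(95,200)]:
    X=ray(c,px(p),.0435)[:2]-C; print(p,np.hypot(*X)*1e3,np.degrees(np.arctan2(X[1],X[0])),end="; ")
  print()
a,b=[ray(c,px(p),.0865)[:2] for p in [(254,295),(257,385)]]; d=b-a; print("flat edge dir",np.degrees(np.arctan2(d[1],d[0])),"normal",np.degrees(np.arctan2(d[1],d[0]))-90, np.hypot(*d))
E
```

```text
flange [0.5591 0.1761] 0.056498733209005066
recess rim [0.5579 0.175 ] 0.02895746455313281
(158, 312) 28.00879561579112 11.283543511325801; (116, 327) 36.99755520765954 11.55067755768984; (100, 258) 37.49756897189624 -10.919550150323461; (95, 200) 40.29300148884722 -27.715036352833593; 
(158, 312) 29.34027051969544 12.870606710645722; (116, 327) 38.33003379468517 12.756237110644303; (100, 258) 38.433191875274595 -9.053869929233297; (95, 200) 40.833844637896256 -25.66272033078697; 
(158, 312) 28.099794587694397 11.367491977555753; (116, 327) 37.088737366350365 11.61362410241545; (100, 258) 37.566304208430886 -10.80898198523392; (95, 200) 40.33788861381659 -27.588275244906896; 
flat edge dir 83.28520147083273 normal -6.714798529167268 0.01566984530519567
```

The slot cheek at about 12° puts the slot at about −6°, and the flat is at about −7 to −8°, so they're aligned. Next, above the collar.

Call:
send_rows:
  steps:
    - [91.8,[52,6,0],0]
    - [91.8,[52,6,0],0]
    - [91.8,[52,6,0],0]
    - [91.8,[52,6,0],0]
    - [91.8,[52,6,0],0]
    - [91.8,[52,6,0],0]
    - [91.8,[53,4,0],1]
    - [91.8,[0,0,0],1]
    - [91.8,[0,0,0],1]
    - [91.8,[0,0,0],1]
    - [91.8,[0,0,0],0.7]
    - [91.8,[0,0,0],0]

```text
clock: 12.92
tool_pos: [0.4678, -0.1239, 0.1316]
eef_rot: [-0.023, -0.342, 0.939, -0.042]
force: [-0.2, 0.6, 0.4]
width: 0.0919
finger_force: 0.0
```

```bash
python3 - <<'E'
from h import *
import time
o=bot.get_obs(); im=eyes.get_image("wrist"); cv2.imwrite("pics/w4.png",im); np.save("w4o.npy",o,allow_pickle=True)
c=cam("wrist",o); print(o["clock"],o["tool_pos"],o["joints"],proj(c,[.4665,-.181,.028]))
E
```

```text
12.925 [ 0.4678 -0.1239  0.1316] [-0.3547  0.3706  1.779  -0.1145  0.976  -2.5602] [276.7382 161.9895]
```

View pics/w4.png

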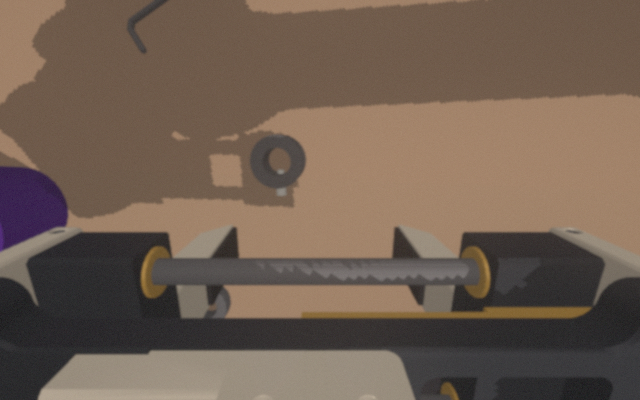

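The collar is at (278,161) with its screw end at (281,190), pointing image-down, so it lies nearly along tool −x. The tool is tilted because joint 6 was near its range limit. I'll check whether it recovers.

Call:
send_rows:
  steps:
    - [91.8,[0,0,0],0]
    - [91.8,[0,0,0],0]
    - [91.8,[0,0,0],0]

```text
clock: 13.35
tool_pos: [0.4683, -0.124, 0.1324]
eef_rot: [-0.023, -0.341, 0.939, -0.043]
force: [-0.1, -0.6, -0.6]
width: 0.0919
finger_force: 0.0
```

```bash
python3 - <<'E'
from h import *
o=bot.get_obs();print(o["joints"],o["eef_rot"],o["tool_pos"])
R=Ro.from_quat(o["eef_rot"][[1,2,3,0]]).as_matrix();print(R)
o=np.load("w4o.npy",allow_pickle=True).item();c=cam("wrist",o)
a=ray(c,(278,160.5),.028);b=ray(c,(281,190),.007);print(a,b,np.degrees(np.arctan2(*(b-a)[[1,0]])),np.hypot(*(b-a)[:2]))
E
```

```text
[-0.3546  0.3694  1.7781 -0.1145  0.9763 -2.5598] [-0.0227 -0.3414  0.9387 -0.0428] [ 0.4683 -0.124   0.1324]
[[-0.7658 -0.6429 -0.0134]
 [-0.639   0.7632 -0.0959]
 [ 0.0719 -0.0649 -0.9953]]
[ 0.4647 -0.181   0.028 ] [ 0.4899 -0.1619  0.007 ] 37.00985076998476 0.03166596704517442
```

The tilt stays in the commanded pose. At joint 6's other limit the same effect should push joint 4 the opposite way, so I'll roll there and undo the tilt.

Call:
send_rows:
  steps:
    - [91.8,[0,0,-30],1]
    - [91.8,[0,0,0],1]
    - [91.8,[0,0,0],1]
    - [91.8,[0,0,0],1]
    - [91.8,[0,0,0],1]
    - [91.8,[0,0,0],1]
    - [91.8,[0,0,0],1]
    - [91.8,[0,0,0],1]
    - [91.8,[0,0,0],1]
    - [91.8,[0,0,0],1]
    - [91.8,[0,0,0],1]
    - [91.8,[0,0,0],1]

```text
clock: 14.85
tool_pos: [0.4687, -0.1211, 0.1623]
eef_rot: [0.017, 0.471, 0.881, -0.045]
force: [-0.8, 0.6, -0.6]
width: 0.092
finger_force: 0.0
```

Call:
send_rows:
  steps:
    - [91.8,[0,0,0],1]
    - [91.8,[0,0,0],1]
    - [91.8,[0,0,0],1]
    - [91.8,[0,0,0],1]
    - [91.8,[0,0,0],1]
    - [91.8,[0,0,0],1]
    - [91.8,[0,0,0],1]
    - [91.8,[0,0,0],1]
    - [91.8,[0,0,0],1]
    - [91.8,[0,0,0],1]
    - [91.8,[0,0,0],1]
    - [91.8,[0,0,0],1]

```text
clock: 16.35
tool_pos: [0.4687, -0.1211, 0.1623]
eef_rot: [0.045, 0.97, 0.239, -0.018]
force: [0.1, 0.5, -0.9]
width: 0.0919
finger_force: 0.0
```

Call:
send_rows:
  steps:
    - [91.8,[0,0,0],1]
    - [91.8,[0,0,0],1]
    - [91.8,[0,0,0],1]
    - [91.8,[0,0,0],1]
    - [91.8,[0,0,0],1]
    - [91.8,[0,0,0],1]
    - [91.8,[0,0,0],1]
    - [91.8,[0,0,0],1]
    - [91.8,[0,0,0],1]
    - [91.8,[0,0,0],1]
    - [91.8,[0,0,0],1]
    - [91.8,[0,0,0],1]

```text
clock: 17.85
tool_pos: [0.4687, -0.1211, 0.1623]
eef_rot: [0.044, 0.827, -0.561, 0.021]
force: [-0.0, -0.5, 0.1]
width: 0.0918
finger_force: 0.0
```

Call:
send_rows:
  steps:
    - [91.8,[0,0,0],1]
    - [91.8,[0,0,0],1]
    - [91.8,[0,0,0],1]
    - [91.8,[0,0,0],1]
    - [91.8,[0,0,0],1]
    - [91.8,[0,0,0],0]
    - [91.8,[0,0,0],0]

```text
clock: 18.73
tool_pos: [0.4653, -0.1307, 0.1636]
eef_rot: [-0.027, -0.593, 0.804, -0.03]
force: [-0.5, -0.4, 0.1]
width: 0.0917
finger_force: 0.0
```

```bash
cat > st.py <<'E'
from h import *
o=bot.get_obs();q=o["eef_rot"];R=Ro.from_quat(q[[1,2,3,0]]).as_matrix()
print(o["clock"],o["joints"],o["tool_pos"],"toolz",R[:,2],"yaw",np.degrees(np.arctan2(R[1,0],R[0,0])))
E
python3 st.py
```

```text
18.725 [-0.381   0.3255  1.7424 -0.0893  1.0527  3.1048] [ 0.4653 -0.1307  0.1636] toolz [-0.0078 -0.0804 -0.9967] yaw -107.2699028670334
```

Call:
send_rows:
  steps:
    - [91.8,[0,0,0],1]
    - [91.8,[0,0,0],1]
    - [91.8,[0,0,0],0]

```text
clock: 19.1
tool_pos: [0.4407, -0.176, 0.1646]
eef_rot: [0.012, -0.503, 0.864, -0.012]
force: [-0.1, 1.1, 0.1]
width: 0.0915
finger_force: 0.0
```

```bash
python3 st.py
```

```text
19.1 [-0.5477  0.2967  1.7796  0.0102  1.0331  3.1047] [ 0.4407 -0.176   0.1646] toolz [ 0.0321 -0.0093 -0.9994] yaw -119.54981242741745
```

The tilt is down to 1.9°, now nearly all in world +x. I'll take out the rest the same way at an arm azimuth near 74°, where that direction is tangential.

Call:
send_rows:
  steps:
    - [91.8,[0,0,0],-1]
    - [91.8,[0,0,0],-1]
    - [91.8,[0,0,0],-1]
    - [91.8,[0,0,0],-1]
    - [91.8,[0,0,0],-1]
    - [91.8,[0,0,0],-1]
    - [91.8,[0,0,0],-1]
    - [91.8,[0,0,0],-1]
    - [91.8,[0,0,0],-1]
    - [91.8,[0,0,0],-1]
    - [91.8,[0,0,0],-1]
    - [91.8,[0,0,0],-1]

```text
clock: 20.6
tool_pos: [0.4418, -0.174, 0.1646]
eef_rot: [0.001, 0.98, -0.199, 0.017]
force: [0.3, -0.7, -0.2]
width: 0.0913
finger_force: 0.0
```

Call:
send_rows:
  steps:
    - [91.8,[0,0,0],-1]
    - [91.8,[0,0,0],-1]
    - [91.8,[-6,-53,0],0]
    - [91.8,[-6,-53,0],0]
    - [91.8,[-6,-53,0],0]
    - [91.8,[-6,-53,0],0]
    - [91.8,[-6,-53,0],0]
    - [91.8,[-6,-53,0],0]
    - [91.8,[-6,-53,0],0]

```text
clock: 21.72
tool_pos: [0.4471, 0.2012, 0.1615]
eef_rot: [0.004, 0.998, -0.063, 0.017]
force: [0.1, -0.4, 0.0]
width: 0.0917
finger_force: 0.0
```

Call:
send_rows:
  steps:
    - [91.8,[-47,-27,0],0]
    - [91.8,[-47,-27,0],0]
    - [91.8,[-47,-27,0],0]
    - [91.8,[-47,-27,0],0]
    - [91.8,[-47,-27,0],0]
    - [91.8,[-47,-27,0],0]
    - [91.8,[-47,-27,0],0]
    - [91.8,[0,0,0],0]

```text
clock: 22.72
tool_pos: [0.1422, 0.43, 0.1494]
eef_rot: [0.003, 0.998, -0.061, 0.016]
force: [0.1, 0.2, -0.7]
width: 0.0916
finger_force: 0.0
```

```bash
python3 st.py
```

```text
22.725 [ 1.1053  0.2968  1.8296 -0.0389  1.0089  2.8179] [0.1422 0.43   0.1494] toolz [ 0.0324 -0.0088 -0.9994] yaw -6.938415922715167
```

Call:
send_rows:
  steps:
    - [91.8,[0,0,0],1]
    - [91.8,[0,0,0],1]
    - [91.8,[0,0,0],0.8]
    - [91.8,[0,0,0],0]

```text
clock: 23.22
tool_pos: [0.1623, 0.4183, 0.1496]
eef_rot: [-0.004, 0.969, -0.247, 0.003]
force: [-0.5, -0.7, -0.7]
width: 0.0917
finger_force: 0.0
```

```bash
python3 st.py
```

```text
23.225 [ 1.0322  0.2855  1.845  -0.0041  1.0023  3.1038] [0.1623 0.4183 0.1496] toolz [ 0.0074  0.0057 -1.    ] yaw -28.570603536382784
```

Tilt is now about 0.5°. Back to the collar, with the closing line perpendicular to the screw.

Call:
send_rows:
  steps:
    - [91.8,[59,9,0],0]
    - [91.8,[59,9,0],0]
    - [91.8,[59,9,0],0]
    - [91.8,[60,9,0],0]
    - [91.8,[60,9,0],0]
    - [91.8,[60,9,0],0]
    - [91.8,[28,47,0],0]
    - [91.8,[28,47,0],0]
    - [91.8,[28,47,0],0]
    - [91.8,[28,47,0],0]
    - [91.8,[28,47,0],0]
    - [91.8,[28,47,0],0]

```text
clock: 24.72
tool_pos: [0.4622, -0.1285, 0.1484]
eef_rot: [-0.004, 0.969, -0.245, 0.003]
force: [1.2, -0.2, -0.4]
width: 0.0918
finger_force: 0.0
```

Call:
send_rows:
  steps:
    - [91.8,[28,46,0],0]
    - [91.8,[0,0,10],-1]
    - [91.8,[0,0,10],-1]
    - [91.8,[0,0,10],-1]
    - [91.8,[0,0,0],-1]
    - [91.8,[0,0,0],-1]
    - [91.8,[0,0,0],-1]
    - [91.8,[0,0,0],-1]
    - [91.8,[0,0,0],-1]
    - [91.8,[0,0,0],-0.6]
    - [91.8,[0,0,0],0]
    - [91.8,[0,0,0],0]

```text
clock: 26.22
tool_pos: [0.4652, -0.1804, 0.1179]
eef_rot: [-0.002, 0.939, 0.344, 0.004]
force: [0.1, 0.7, 0.3]
width: 0.0916
finger_force: 0.0
```

```bash
python3 st.py; python3 - <<'E'
from h import *
o=bot.get_obs(); im=eyes.get_image("wrist"); cv2.imwrite("pics/w5.png",im); np.save("w5o.npy",o,allow_pickle=True)
c=cam("wrist",o); p=proj(c,[.4655,-.181,.02]); print(p); u,v=int(p[0]-50),int(p[1]-50)
a=cv2.resize(im[v:v+100,u:u+100],(500,500),interpolation=cv2.INTER_CUBIC); cv2.imwrite("pics/w5c.png",a); print(u,v)
E
```

```text
26.225 [-0.5293  0.4123  1.7514  0.0104  0.9751  0.3333] [ 0.4652 -0.1804  0.1179] toolz [ 0.0068  0.006  -1.    ] yaw 40.24494845353209
[315.2421 196.9424]
265 146
```

View pics/w5c.png

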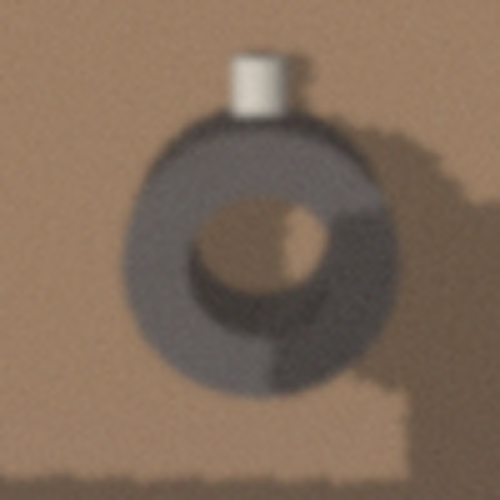

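The collar top centre is at crop (261,260), which is pixel (317.2,198). The screw runs straight up to its end at (257,57), pixel (316.4,157.4), so it lies along tool +x.

```bash
python3 - <<'E'
from h import *
o=np.load("w5o.npy",allow_pickle=True).item();c=cam("wrist",o);R=Ro.from_quat(o["eef_rot"][[1,2,3,0]]).as_matrix()
a=ray(c,(317.2,198),.028); b=ray(c,(316.4,157.4),.009)
print(a,b,"screw ang",np.degrees(np.arctan2(*(b-a)[[1,0]])),np.hypot(*(b-a)[:2]))
t=o["tool_pos"]; print("tool move to TCP z=.014 (mm)",1e3*R.T@(np.r_[a[:2],.014]-t))
E
```

```text
[ 0.4676 -0.1815  0.028 ] [ 0.4928 -0.1593  0.009 ] screw ang 41.39334342126924 0.03364341952951373
tool move to TCP z=.014 (mm) [  0.1703   2.4669 103.9346]
```

Call:
send_rows:
  steps:
    - [80,[0,2.5,30],0]
    - [80,[0,0,35],0]
    - [80,[0,0,25],0]
    - [80,[0,0,13],0]
    - [70,[0,0,0],0]
    - [40,[0,0,0],0]
    - [40,[0,0,0],0]
    - [40,[0,0,0],0]
    - [40,[0,0,0],0]
    - [40,[0,0,0],0]
  force: 30

```text
clock: 27.52
tool_pos: [0.4676, -0.1818, 0.0157]
eef_rot: [-0.001, 0.939, 0.344, 0.005]
force: [-2.4, 1.2, 5.5]
width: 0.0482
finger_force: 30.0
```

```bash
python3 st.py
```

```text
27.525 [-0.5295  0.5757  1.8353  0.0136  0.727   0.3281] [ 0.4676 -0.1818  0.0157] toolz [ 0.0077  0.0059 -1.    ] yaw 40.28168097890485
```

Width reads 48.2, a bit under 50. I'll lift and check the grasp by picture.

Call:
send_rows:
  steps:
    - [40,[0,0,-20],0]
    - [40,[0,0,-50],0]
    - [40,[0,0,-50],0]
    - [40,[0,0,0],0]
    - [40,[0,0,0],0]

```text
clock: 28.15
tool_pos: [0.4659, -0.1821, 0.134]
eef_rot: [-0.002, 0.939, 0.344, 0.004]
force: [-0.3, -0.7, -3.1]
width: 0.0486
finger_force: 30.0
```

```bash
python3 st.py; python3 - <<'E'
from h import *
o=bot.get_obs(); print(o["force"],o["width"]); im=eyes.get_image("wrist"); cv2.imwrite("pics/w6.png",im[140:400,150:490])
E
```

```text
28.15 [-0.5318  0.394   1.7274  0.0105  1.019   0.3305] [ 0.4659 -0.1821  0.134 ] toolz [ 0.0056  0.007  -1.    ] yaw 40.28177802836151
[-0.2542 -0.6579 -3.092 ] 0.04860162238526451
```

View pics/w6.png

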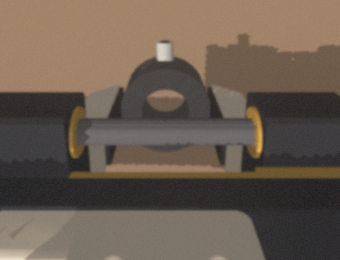

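The collar hangs level in the fingers with its screw straight ahead at crop (166,50), and the load reads 3.1 N. I'll measure the screw end in the tool frame numerically.

```bash
python3 - <<'E'
from h import *
im=cv2.imread("pics/w6.png")
m=(im.min(2)>150).astype(np.uint8); m[:30]=0;m[75:]=0;m[:,:150]=0;m[:,185:]=0
ys,xs=np.nonzero(m); print(len(xs),xs.min(),xs.max(),ys.min(),ys.max())
i=eyes.camera_info("wrist");K=i["K"];T=i["T_tool_cam"]
def tr(u,v,z):
    d=T[:3,:3]@np.linalg.solve(K,[u,v,1.]);return T[:3,3]+d*(z-T[2,3])/d[2]
for r in (ys.min(),ys.max()):
    s=xs[ys==r] if (ys==r).sum()>2 else xs[ys==r+(1 if r==ys.min() else -1)]
    print("screw row",r,"centre",s.mean(),tr(150+s.mean(),140+r,.0057)*1e3)
E
```

```text
214 157 169 43 60
screw row 43 centre 158.5 [34.015  -3.2293  5.7   ]
screw row 60 centre 161.5 [23.7003 -1.5216  5.7   ]
```

Collar axis is on the TCP to about 1 mm, with the screw along tool +x. Moving over the spindle and turning to −7.7°.

Call:
send_rows:
  steps:
    - [40,[43,-30,0],0]
    - [40,[43,-30,0],0]
    - [40,[43,-30,0],0]
    - [40,[43,-30,0],0]
    - [40,[43,-31,0],0]
    - [40,[43,-31,0],0]
    - [40,[44,-31,0],0]
    - [40,[0,0,0],1]
    - [40,[0,0,0],1]
    - [40,[0,0,0],1]
    - [40,[0,0,0],1]
    - [40,[0,0,0],1]

```text
clock: 29.7
tool_pos: [0.5581, 0.175, 0.1353]
eef_rot: [-0.003, 1.0, 0.0, 0.001]
force: [-0.3, 0.5, -3.7]
width: 0.0491
finger_force: 30.0
```

Call:
send_rows:
  steps:
    - [40,[0,0,0],1]
    - [40,[0,0,10],0]
    - [40,[0,0,0],0]
    - [40,[0,0,0],0]

```text
clock: 30.2
tool_pos: [0.5591, 0.1752, 0.1271]
eef_rot: [-0.003, 0.998, -0.067, 0.003]
force: [0.2, 0.7, -2.5]
width: 0.0488
finger_force: 30.0
```

```bash
cat >> st.py <<'E'
print("move to axis (tool mm)",1e3*R.T@(np.array([.5589,.1758,o["tool_pos"][2]])-o["tool_pos"]),"F",o["force"],"w",o["width"],"T",o["torque"])
E
python3 st.py
```

```text
30.2 [0.1702 0.5399 1.4964 0.0056 1.0986 1.8717] [0.5591 0.1752 0.1271] toolz [ 0.0058  0.006  -1.    ] yaw -7.633534086933816
move to axis (tool mm) [-0.24   -0.5726  0.0027] F [ 0.1998  0.6758 -2.4522] w 0.04878181665030544 T [ 0.0698  0.0059 -0.0152]
```

Call:
send_rows:
  steps:
    - [40,[0,-0.4,10],0]
    - [40,[0,0,10],0]
    - [40,[0,0,3],0]
    - [40,[0,0,3],0]
    - [40,[0,0,3],0]
    - [40,[0,0,3],0]
    - [40,[0,0,0],0]

```text
clock: 31.08
tool_pos: [0.5595, 0.1758, 0.0956]
eef_rot: [-0.003, 0.998, -0.067, 0.003]
force: [-0.1, 0.9, -3.3]
width: 0.0489
finger_force: 30.0
```

```bash
python3 st.py
```

```text
31.075 [0.1712 0.5766 1.5292 0.0058 1.0282 1.8737] [0.5595 0.1758 0.0956] toolz [ 0.0067  0.0062 -1.    ] yaw -7.717826107473976
move to axis (tool mm) [-0.5718  0.1079 -0.0041] F [-0.1274  0.8913 -3.2582] w 0.048932571283167844 T [0.0381 0.0293 0.0211]
```

Over the top with no contact force. Continuing down.

Call:
send_rows:
  steps:
    - [40,[0,0,4],0]
    - [40,[0,0,4],0]
    - [40,[0,0,4],0]
    - [40,[0,0,4],0]
    - [40,[0,0,4],0]
    - [40,[0,0,0],0]

```text
clock: 31.82
tool_pos: [0.5595, 0.1759, 0.0754]
eef_rot: [-0.003, 0.998, -0.067, 0.003]
force: [-0.7, 0.2, -2.8]
width: 0.0487
finger_force: 30.0
```

```bash
python3 st.py
```

```text
31.825 [0.1713 0.6021 1.5476 0.006  0.9847 1.8735] [0.5595 0.1759 0.0754] toolz [ 0.0062  0.0061 -1.    ] yaw -7.719677591910111
move to axis (tool mm) [-0.5764  0.2195 -0.0046] F [-0.7274  0.1501 -2.8357] w 0.048710349550310963 T [0.0182 0.0538 0.0245]
```

Call:
send_rows:
  steps:
    - [40,[-0.4,0,5],0]
    - [40,[0,0,5],0]
    - [40,[0,0,4],0]
    - [40,[0,0,3],0]
    - [40,[0,0,3],0]
    - [40,[0,0,2],0]
    - [40,[0,0,0],0]

```text
clock: 32.7
tool_pos: [0.5594, 0.1762, 0.0537]
eef_rot: [-0.003, 0.998, -0.067, 0.003]
force: [0.7, -0.1, -2.6]
width: 0.0489
finger_force: 30.0
```

```bash
python3 st.py
```

```text
32.7 [0.1717 0.6305 1.5661 0.0062 0.9373 1.8736] [0.5594 0.1762 0.0537] toolz [ 0.0067  0.0062 -1.    ] yaw -7.719877021614234
move to axis (tool mm) [-0.4789  0.4249 -0.0058] F [ 0.7211 -0.0501 -2.593 ] w 0.048938895445395814 T [0.045  0.0724 0.0124]
```

The screw is in the slot with no contact. The last few millimetres go down gently.

Call:
send_rows:
  steps:
    - [40,[0,0,1.5],0]
    - [40,[0,0,1.5],0]
    - [40,[0,0,1],0]
    - [40,[0,0,0.5],0]
    - [40,[0,0,0],0]
    - [40,[0,0,0],0]

```text
clock: 33.45
tool_pos: [0.5595, 0.1762, 0.0494]
eef_rot: [-0.003, 0.998, -0.067, 0.003]
force: [0.2, 0.0, -1.8]
width: 0.0486
finger_force: 30.0
```

```bash
python3 st.py
```

```text
33.45 [0.1718 0.6364 1.5693 0.0062 0.9279 1.8736] [0.5595 0.1762 0.0494] toolz [ 0.0071  0.0063 -1.    ] yaw -7.722306104505668
move to axis (tool mm) [-0.5855  0.5006 -0.0072] F [ 0.1537  0.0075 -1.8169] w 0.04864618988383203 T [ 0.07    0.0826 -0.0446]
```

Call:
send_rows:
  steps:
    - [40,[0,0,0.7],0]
    - [40,[0,0,0],0]
    - [40,[0,0,0],0]

```text
clock: 33.83
tool_pos: [0.5596, 0.1762, 0.0493]
eef_rot: [-0.003, 0.998, -0.067, 0.003]
force: [-2.6, -0.2, 5.9]
width: 0.049
finger_force: 30.0
```

Call:
send_rows:
  steps:
    - [40,[0,0,0.7],0]
    - [40,[0,0,0],0]
    - [40,[0,0,0],0]

```text
clock: 34.2
tool_pos: [0.5596, 0.1763, 0.0492]
eef_rot: [-0.003, 0.998, -0.067, 0.004]
force: [-4.7, -0.4, 11.0]
width: 0.0489
finger_force: 30.0
```

Firm contact at TCP z 0.0492, which puts the collar's underside at 33.5 mm, the seat height. It's pressing lightly. A short hold check, then I'll hand in.

Call:
send_rows:
  steps:
    - [40,[0,0,0],0]
    - [40,[0,0,0],0]
    - [40,[0,0,0],0]
    - [40,[0,0,0],0]

```text
clock: 34.7
tool_pos: [0.5596, 0.1762, 0.0492]
eef_rot: [-0.003, 0.998, -0.067, 0.004]
force: [-5.6, -1.2, 10.2]
width: 0.0485
finger_force: 30.0
```

```bash
python3 st.py; python3 -c "
from rig import bot
print(bot.close_job())"
```

```text
34.7 [0.1719 0.6364 1.5699 0.0061 0.9266 1.8736] [0.5596 0.1762 0.0492] toolz [ 0.0077  0.0063 -1.    ] yaw -7.710999083291237
move to axis (tool mm) [-0.6253  0.5337 -0.0081] F [-5.5706 -1.2482 10.1977] w 0.04853712652801421 T [-0.3193  0.9171 -0.0533]
the job is handed in; nothing more can be done
None
```

Handed in at 34.7 s: I found the flat by pinching and turned it to face the slot; the collar is down at seat height (by measured height and contact force, not a final picture), screw lined up with flat and slot, still gripped at 30 N and pressed down with about 10 N.

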